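# Seal the tub of boiler spares

### The arm

A 6-joint arm with a two-finger parallel gripper is mounted at the origin on the work surface. World frame = base frame: x ahead of the robot, y to its left, z up, the work surface at z = 0. Lengths are in m, angles in degrees, forces in N, time in s.
With the tool pointing down it reaches from about 0.4 to 0.825 m from the base axis. Payload 7 kg.
Tool frame: the origin (TCP) lies midway between the tips of the shut fingers; the grasp point (between the pads) lies 19 mm behind it; z points along the fingers, y is the line along which they close (so a half turn about z gives the same grasp; the last joint's range is limited). The gripper opens to 88 mm and grips with 3 to 60 N. Pads are 19 mm wide; open, the fingers measure 130 mm over their backs; the gripper's body (78 mm by 193 mm) begins 47 mm behind the grasp point.
Start: joints at [83.6, 20.546, 0.682, 0, -70.136, -16.507], TCP at [0.263, 0.622, 0.227] pointing down, gripper open.
Joint ranges: [-176.03, 176.03], [-82.01, 121.73], [-58.28, 71.71], [-173.87, 95.51], [-174.79, -0.11], [-173.66, 173.66]. Speed limits (degrees/s): [136.94, 136.94, 172.46, 180, 180, 180].

### API

Orientations are given as [roll, pitch, yaw] about the fixed x, y, z axes, in that order (R = Rz(yaw) Ry(pitch) Rx(roll)).
In Python, from plant import telemetry, viewer, workorder gives the robot as it stands. The module is installed in compiled form; this text tells all that it offers.
- The arm moves only by the tool carry_out, never from a script. Its argument "rows" is a list of rows, each a list of 6 numbers: the shift along the tool's x, y, z in m, then the turn, a rotation vector about the tool's x, y, z in rad. In form: [[tx, ty, tz, ax, ay, az], ...]. A call has 1 to 8 rows; each row is the pose to reach, as a shift and turn from the pose commanded when the call began, along the tool's axes at that moment; what a row does not reach only later rows make up. A row lasts 1/8 s, in which the tool goes at most 62.5 mm and 10.7 degrees, less where a joint would pass 70% of its speed; a pose out of reach is approached as far as the arm can. A call with a gripper value outside its range is refused whole. "grip" is the gripper's target within -1 to 1 (fully open at 1, half-way at 0, shut at -1), set as the call begins (left out, the last holds). The fingers move at their own pace and stop on an object; the grip force is fixed at half the most. Time passes only in rows, so rows that repeat a pose let the fingers close. It gives the time, the measured TCP pose, the force, the opening and the grip force at its end, in the units of the state.
- telemetry.get_obs(): the state, without advancing time (a new reading comes with each control period).
- viewer.snapshot(name): name is "scene" or "top" or "wrist"; returns the picture (480x640x3 uint8, red, green, blue); there is no depth.
- viewer.camera_info(name): a dict with "intrinsics" (3x3 intrinsics, pixels), "extrinsics" (4x4, takes a point from camera to world coordinates); the wrist camera has in their place "tool_from_camera" (4x4, takes a point from camera to tool coordinates, whose origin is the TCP and whose axes are the flange's). Camera axes: x right, y down, z forward; pixel columns grow to the right and rows downward; lengths in m; the calibration is good to about 2 mm. A picture is of the moment at which its call begins: read the wrist's pose just before it. camera_info takes no time and is no camera call.
- workorder.close_job(): hands the job in; it is judged then, once.
The state is a dict: "clock": time; "joint_pos": joint angles; "qvel": joint speeds; "tau": joint torques, N m; "tool_pos": TCP position; "orientation": TCP orientation; "force": force on the tool from outside, world axes, zero at the start; "moment": the same for the moment, N m; "opening": finger opening in m; "gripper_force": force on a finger pad.
Only numpy, scipy, OpenCV 4.12 (cv2) and the standard library are available. Lean on these libraries where they do the work, as an engineer would, in place of code of your own. Each camera call takes 0.05 s, during which the arm holds its last target. There are 200 camera calls.

### The job

The lid of the larger, oblong spares tub has only been laid on and its four edges still stand up off the seal. Press down each edge in turn, working round the lid, until it is fully seated and level on all four sides. Leave the small square tub beside it alone: it is still in use.

Things in the scene. Friction and masses are not known exactly. Their poses are not given: they have to be found in the camera images.
- tub: larger, oblong clear tub with white gasketed lid, fixed to the worktop; lid 160 (x) by 220 (y) mm, seated top 86 mm up. Origin: centre of its underside; x across the short way, away from the robot, yaw within 0.35 rad. Lid = fixed centre panel 80 (x) by 140 (y) mm plus 4 separate hinged edge lips; creases 40 mm from centre in -x (near), +x (far), 70 mm in +y (left), -y (right), 83 mm up
- lip_near (a joint): edge lip on the oblong tub's near long side (-x side), 220 mm long, 40 mm from hinge crease to outer edge, 6 mm thick. Value: angle in rad, 0 = pressed home, level with the centre panel (hard stop); starts at 0.25 to 0.42 = outer edge 10 to 16 mm high. Stiff: yields to about 4.5 N down at 27 mm from the crease, stays where pushed
- lip_far (a joint): edge lip on the oblong tub's far long side (+x side), 220 mm long, 40 mm from hinge crease to outer edge, 6 mm thick. Value: angle in rad, 0 = pressed home, level with the centre panel (hard stop); starts at 0.25 to 0.42 = outer edge 10 to 16 mm high. Stiff: yields to about 4.5 N down at 27 mm from the crease, stays where pushed
- lip_left (a joint): edge lip on the oblong tub's left short side (+y side), 78 mm long, 40 mm from hinge crease to outer edge, 6 mm thick. Value: angle in rad, 0 = pressed home, level with the centre panel (hard stop); starts at 0.25 to 0.42 = outer edge 10 to 16 mm high. Stiff: yields to about 4.5 N down at 27 mm from the crease, stays where pushed
- lip_right (a joint): edge lip on the oblong tub's right short side (-y side), 78 mm long, 40 mm from hinge crease to outer edge, 6 mm thick. Value: angle in rad, 0 = pressed home, level with the centre panel (hard stop); starts at 0.25 to 0.42 = outer edge 10 to 16 mm high. Stiff: yields to about 4.5 N down at 27 mm from the crease, stays where pushed
- small_tub: the smaller square tub of the same kind, to be left alone: lid 130 by 130 mm, 86 mm high (its edges also stand up, to about 100 mm). It stands on the robot's other side from the oblong tub; origin at the centre of its underside

How it is judged (in metres and radians):
At the end, for the whole second after the job is handed in: all four edge lips of the oblong tub's lid are pressed home: each within 0.09 rad of level (outer edge less than about 3.5 mm high) (value of joint each of lip_near, lip_far, lip_left, lip_right below 0.09 rad); the robot touches nothing.
It fails at once if the small square tub was touched with more than 2 N (contact force between small_tub and the fingers above 2 N or contact force between small_tub and the arm above 2 N).
It also fails if it takes over 35 s, if anything falls off the work surface, if the arm or the gripper's body presses on something with over 40 N, if the wrist force passes 120 N, or if a joint passes its speed limit or range.

## Working session

There is one attempt and no reset: what is moved stays moved. The work goes in short steps, Python scripts to look and compute and a tool call to move; the robot and the scene stay as the last step left them, time stands still between calls to the robot, and variables do not carry over. Pictures are saved under pics/ and viewed, at most 10 in all, crops included, and the job is handed in when it is done.

Besides the shell and the picture viewer there is one more tool, called after ">>>" by a JSON object that holds its "api" and its "payload", one argument or row to a line. carry_out: Moves the arm, as the interface text tells. Its arguments: {"type":"object","properties":{"rows":{"type":"array"},"grip":{"type":"number"}},"required":["rows"]}

```bash
mkdir -p pics
python3 - <<'E'
from plant import telemetry, viewer
import cv2
o=telemetry.get_obs(); print({k:o[k] for k in('clock','tool_pos','orientation','force','opening')})
for n in('top','scene'):
    cv2.imwrite(f'pics/{n}0.png',viewer.snapshot(n)[:,:,::-1]); print(viewer.camera_info(n))
E
```

```text
{'clock': 0.0, 'tool_pos': array([0.26255456, 0.6213113 , 0.22562615]), 'orientation': array([ 1.79905123e+02, -7.02293843e-03, -2.29138687e+01]), 'force': array([0.00211262, 0.95831761, 0.3361027 ]), 'opening': 0.08782632632103013}
{'intrinsics': array([[468.56820684,   0.        , 323.53377687],
       [  0.        , 468.56820684, 241.535139  ],
       [  0.        ,   0.        ,   1.        ]]), 'extrinsics': array([[ 0.0151893 , -0.99795655,  0.06206459,  0.49515503],
       [-0.99959334, -0.0136574 ,  0.0250325 , -0.00969841],
       [-0.02413371, -0.06241958, -0.99775817,  0.8491611 ],
       [ 0.        ,  0.        ,  0.        ,  1.        ]])}
{'intrinsics': array([[594.56911667,   0.        , 310.2572674 ],
       [  0.        , 594.56911667, 245.79217671],
       [  0.        ,   0.        ,   1.        ]]), 'extrinsics': array([[-0.60639841,  0.66417725, -0.43720654,  1.02960694],
       [ 0.79504138,  0.51596839, -0.31888215,  0.34313386],
       [ 0.01379049, -0.54096692, -0.8409308 ,  1.00356803],
       [ 0.        ,  0.        ,  0.        ,  1.        ]])}
```

View pics/top0.png

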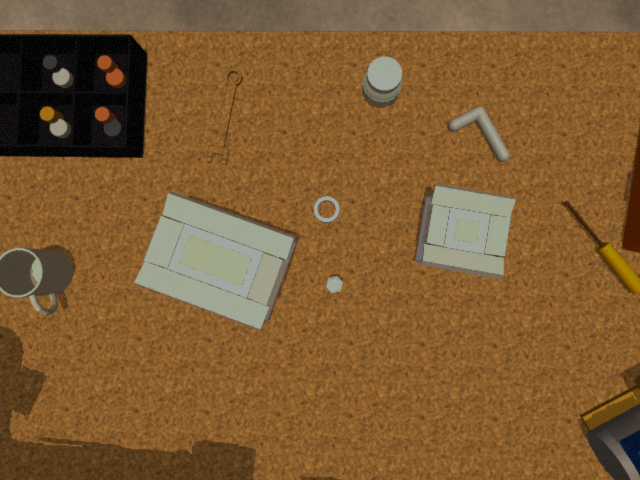

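View pics/scene0.png

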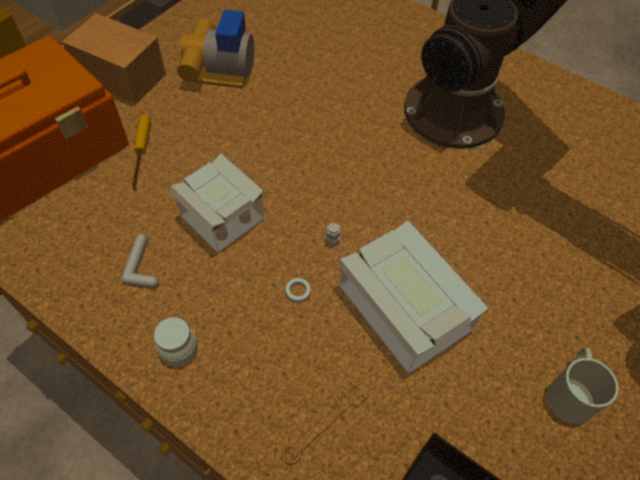

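The top view shows the oblong tub around pixel (217,260) and the small tub around (465,232). I'll enlarge the oblong lid to read its crease corners.

```bash
python3 -c "
import cv2
a=cv2.imread('pics/top0.png')[180:340,120:310];cv2.imwrite('pics/crop.png',cv2.resize(a,None,fx=3.7,fy=3.7,interpolation=cv2.INTER_CUBIC))"
```

```text
(no output)
```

View pics/crop.png

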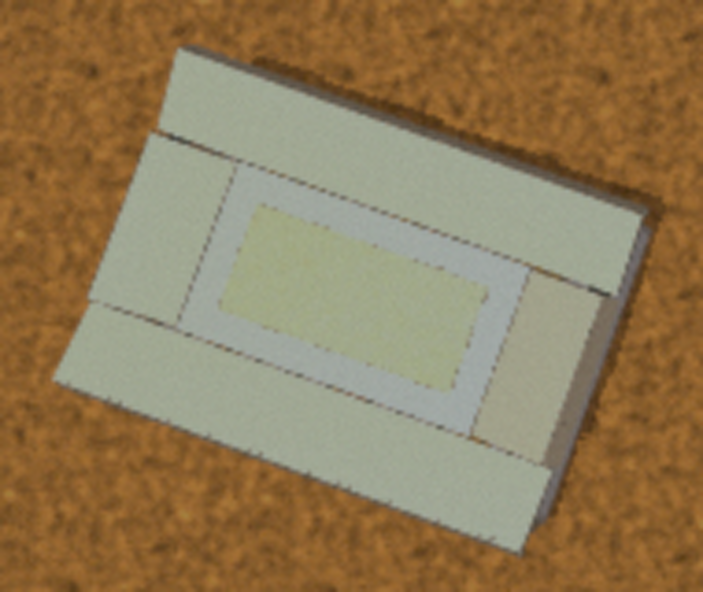

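The panel corners in the crop are far-left (237,165), far-right (530,267), near-right (472,436) and near-left (180,325). From these I'll work out the tub pose and the tool-frame shifts.

```bash
cat > h.py <<'E'
import numpy as np
from plant import telemetry, viewer
from scipy.spatial.transform import Rotation as R
def ray(uv,z,n='top'):
    c=viewer.camera_info(n);K=c['intrinsics'];T=c['extrinsics']
    d=T[:3,:3]@np.linalg.solve(K,[*uv,1]);o=T[:3,3];return o+d*(z-o[2])/d[2]
crop=np.array([(237,165),(530,267),(472,436),(180,325)])
P=np.array([ray((c+.5)/3.7-.5+[120,180],.086) for c in crop])
C=P.mean(0); fl,fr,nr,nl=P
ex=(fl-nl+fr-nr)[:2]; ey=(fl-fr+nl-nr)[:2]
yaw=(np.arctan2(ex[1],ex[0])*80+np.arctan2(-ey[0],ey[1])*140)/220
X=np.array([np.cos(yaw),np.sin(yaw)]);Y=np.array([-X[1],X[0]])
tg={'near':C[:2]-.068*X,'far':C[:2]+.068*X,'left':C[:2]+.098*Y,'right':C[:2]-.098*Y}
def rel(p,o): return R.from_euler('xyz',o['orientation'],degrees=True).inv().apply(np.array(p)-o['tool_pos'])
E
python3 - <<'E'
from h import *
o=telemetry.get_obs()
print(C,np.degrees(yaw),np.linalg.norm(ex)/2,np.linalg.norm(ey)/2)
for k,v in tg.items(): print(k,v,np.linalg.norm(v),rel([*v,.12],o).round(4))
E
```

```text
[0.50970046 0.18612178 0.086     ] -18.52228939263095 0.07676781308679881 0.13913205472276283
near [0.44522285 0.20772358] 0.49129672316613077 [0.3293 0.3097 0.1062]
far [0.57417807 0.16451998] 0.5972832456706086 [0.4649 0.2993 0.1062]
left [0.54083246 0.2790454 ] 0.60857710088649 [0.3896 0.2068 0.1061]
right [0.47856845 0.09319817] 0.48755887647461554 [0.4046 0.4023 0.1064]
```

>>> {"api": "carry_out", "payload": {
  "grip": -1,
  "rows": [
    [0.05,0.026,0,0,0,0],
    [0.1,0.053,0,0,0,0],
    [0.15,0.08,0,0,0,0],
    [0.2,0.106,0,0,0,0],
    [0.25,0.133,0,0,0,0],
    [0.3,0.16,0,0,0,0],
    [0.35,0.186,0.02,0,0,0],
    [0.39,0.207,0.05,0,0,0]
  ]
}}

```text
clock: 1.1
tool_pos: [0.5429, 0.2778, 0.1767]
orientation: [-179.9, -0.0, -22.9]
force: [0.1, 1.0, 0.1]
opening: 0.0135
gripper_force: 0.0
```

Run:
```python
from h import *
o=telemetry.get_obs();print(o['clock'],o['tool_pos'],o['orientation'],o['force'],o['opening'])
for k,v in tg.items(): print(k,rel([*v,.083],o).round(4))
```

```text
1.1 [0.54287699 0.27779611 0.17674819] [-1.79898389e+02 -4.91001724e-02 -2.29386043e+01] [0.06440617 0.95955909 0.06556661] 0.013458768153213438
near [-0.0627  0.1028  0.0935]
far [0.0729 0.0923 0.0936]
left [-0.0025 -0.0002  0.0937]
right [0.0126 0.1952 0.0934]
```

>>> {"api": "carry_out", "payload": {
  "rows": [
    [-0.001,0,0.04,0,0,0],
    [-0.002,0,0.07,0,0,0],
    [-0.002,0,0.08,0,0,0],
    [-0.002,0,0.086,0,0,0],
    [-0.002,0,0.091,0,0,0],
    [-0.002,0,0.094,0,0,0],
    [-0.002,0,0.094,0,0,0]
  ]
}}

```text
clock: 1.98
tool_pos: [0.5401, 0.2809, 0.0858]
orientation: [-179.9, -0.1, -22.8]
force: [-9.2, -0.2, 20.9]
opening: -0.0
gripper_force: 9.9
```

>>> {"api": "carry_out", "payload": {
  "rows": [
    [0,0,-0.045,0,0,0],
    [0.037,0.046,-0.045,0,0,0],
    [0.075,0.0925,-0.045,0,0,0],
    [0.075,0.0925,-0.025,0,0,0],
    [0.075,0.0925,-0.015,0,0,0],
    [0.075,0.0925,-0.007,0,0,0],
    [0.075,0.0925,0,0,0,0],
    [0.075,0.0925,0,0,0,0]
  ]
}}

```text
clock: 2.98
tool_pos: [0.5735, 0.1663, 0.086]
orientation: [-180.0, -0.1, -22.7]
force: [-7.0, -4.4, 26.4]
opening: 0.0003
gripper_force: 13.1
```

>>> {"api": "carry_out", "payload": {
  "rows": [
    [0,0,-0.045,0,0,0],
    [-0.03,0.051,-0.045,0,0,0],
    [-0.06,0.103,-0.045,0,0,0],
    [-0.06,0.103,-0.025,0,0,0],
    [-0.06,0.103,-0.015,0,0,0],
    [-0.06,0.103,-0.007,0,0,0],
    [-0.06,0.103,0,0,0,0],
    [-0.06,0.103,0,0,0,0]
  ]
}}

```text
clock: 3.98
tool_pos: [0.4775, 0.0942, 0.0853]
orientation: [179.9, -0.0, -22.8]
force: [-17.0, -4.4, 40.8]
opening: 0.0009
gripper_force: 20.7
```

>>> {"api": "carry_out", "payload": {
  "rows": [
    [0,0,-0.045,0,0,0],
    [-0.037,-0.046,-0.045,0,0,0],
    [-0.075,-0.0925,-0.045,0,0,0],
    [-0.075,-0.0925,-0.025,0,0,0],
    [-0.075,-0.0925,-0.015,0,0,0],
    [-0.075,-0.0925,-0.007,0,0,0],
    [-0.075,-0.0925,0,0,0,0],
    [-0.075,-0.0925,0,0,0,0]
  ]
}}

```text
clock: 4.97
tool_pos: [0.4448, 0.2086, 0.0858]
orientation: [-179.9, -0.1, -22.9]
force: [-16.6, -1.0, 39.5]
opening: 0.0004
gripper_force: 19.5
```

All four presses reached the hard stop. Next I'll back off and check the lid.

>>> {"api": "carry_out", "payload": {
  "rows": [
    [0,0,-0.05,0,0,0],
    [-0.03,-0.06,-0.08,0,0,0],
    [-0.06,-0.12,-0.1,0,0,0],
    [-0.09,-0.17,-0.12,0,0,0],
    [-0.12,-0.22,-0.13,0,0,0],
    [-0.14,-0.26,-0.13,0,0,0],
    [-0.14,-0.26,-0.13,0,0,0]
  ]
}}

```text
clock: 5.85
tool_pos: [0.4165, 0.5055, 0.2113]
orientation: [180.0, -0.0, -22.8]
force: [-0.3, -1.5, -1.7]
opening: 0.0005
gripper_force: 0.0
```

Run:
```python
from h import *
import cv2
o=telemetry.get_obs();print(o['clock'],o['tool_pos'],o['force'])
a=viewer.snapshot('top')[180:340,120:310,::-1];b=viewer.snapshot('scene')[200:390,320:510,::-1]
f=lambda i:cv2.resize(i,(400,int(400*i.shape[0]/i.shape[1])),interpolation=cv2.INTER_CUBIC)
a,b=f(a),f(b);c=np.zeros((400,800,3),np.uint8);c[:len(a),:400]=a;c[:len(b),400:]=b
cv2.imwrite('pics/end.png',c)
```

```text
5.85 [0.41650762 0.50545678 0.21127862] [-0.28907329 -1.47721649 -1.66395272]
```

View pics/end.png

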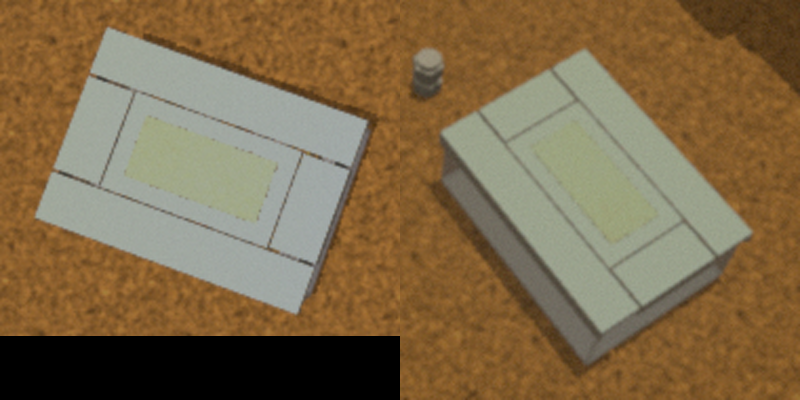

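Both views show all four lips flush with the panel and evenly shaded, with straight seams. For example, the right lip near (310,205) in the left half is now as bright as the panel. The arm is clear, so I'm handing in the job.

```bash
python3 -c "
from plant import workorder; print(workorder.close_job())"
```

```text
the job is handed in; nothing more can be done
None
```

All four edge lips of the oblong tub's lid are pressed home and look level in both camera views; the arm kept clear of the small square tub, and I handed the job in at about 6 s, though no verdict came back.

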